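# Free the safety hook of a chemical cupboard and open its door

## Task

The small yellow chemical cupboard is held shut by a sprung safety hook. Gently press the orange hook down through the finger slot in the cupboard's top and, keeping it down, draw the door towards you past its catch; then swing the door wide open, at least 60 degrees, and leave it standing open. Never push on anything with more than 20 N, and do not knock over or shift the flask, the beaker and the dropper bottle standing nearby.

Things in the scene. Friction and masses are not known exactly. Their poses are not given: they have to be found in the camera images.
- tray: Fixed grey spill tray 190 x 236 mm under the fixed yellow cupboard (200 wide, 150 deep, 165 high). Origin on the worktop under the middle of the door's inner face. x points from the door into the cupboard, y along the front to the hinge, z up. The cupboard stands on levelling feet screwed out by an unreported amount: its top and the door's upper edge lie 174 to 196 mm above the worktop.
- slot (a point): Middle, in plan, of the finger slot in the cupboard's top (point on the tray floor: use x, y only; tray axes). Slot open from above, 34 mm along tray x from the door's inner face to a steel keeper lip, 76 mm along tray y. In it, 20 mm below the cupboard's top (anywhere 156 to 176 mm above the worktop: feel for it), lies the hook's flat orange thumb plate, 31 x 28 mm.
- catch (a point): Plan position, door shut, of the hook's barb, 33 mm behind the slot's middle (on the tray floor). The hook rides on the door and slides straight down; its spring needs 2.5 N to start, 0.7 N more per mm, 7 N at 6 mm, 9.5 N at the hard stop 10 mm down; beyond that force shoots up. Free of the lip from 6 mm; 7 to 9 mm is safe. Keep it down until the door is 0.2 rad open; then it may rise.
- hinge_line (a point): Point on the tray floor straight under the door's vertical hinge line, at the left end (tray +y) of the door's inner face; tray axes. The slot's middle is 145 mm from it along tray -y and 17 mm along +x.
- door (a joint): Door angle, rad: 0 shut, grows as the free edge swings to the robot (clockwise from above), limit 1.75. Latched, it has 0.03 play. Light friction; stays where left. Door 196 mm wide, 12 mm thick, knob 35 mm out on its front near the free edge, 90 mm up. Once unlatched it can be pushed on by its inner face, whose upper 18 mm stands above the thumb plate.
- flask: Loose glass conical flask, 95 mm wide, 113 mm high, to the right of the cupboard. Origin at the centre of its underside, z up.
- beaker: Loose small glass beaker, 59 mm wide, 71 mm high, to the right of the cupboard. Origin at the centre of its underside, z up.
- dropper: Loose white dropper bottle with a blue cap, 31 mm wide, 94 mm high, to the left in front of the cupboard. Origin at the centre of its underside, z up.

How it is judged:
On the way:
1. the hook is pressed free and the door drawn past its catch (open more than 0.15 rad) (value of joint door above 0.15 rad), for 0.2 s.
At the end, for the whole second after the job is handed in: The door stands open by at least 60 degrees (more than 1.04 rad) and at rest (slower than 0.05 rad/s) (value of joint door above 1.04 rad and velocity of joint door between -0.05 and 0.05 rad/s); the robot touches nothing.
It fails at once if the fingers or the arm push on anything with more than 20 N (contact force between any of the fingers, the arm and anything else above 20 N).
It fails at once if the flask is shifted by more than 20 mm or tipped (distance of flask from where it was at the start of the episode above 0.02 m or angle between flask's own z axis and vertical above 0.3 rad).
It fails at once if the beaker is shifted by more than 20 mm or tipped (distance of beaker from where it was at the start of the episode above 0.02 m or angle between beaker's own z axis and vertical above 0.3 rad).
It fails at once if the dropper bottle is shifted by more than 20 mm or tipped (distance of dropper from where it was at the start of the episode above 0.02 m or angle between dropper's own z axis and vertical above 0.3 rad).
It also fails if it takes over 51 s, if anything falls off the work surface, if the arm or the gripper's body presses on something with over 40 N, if the wrist force passes 120 N, or if a joint passes its speed limit or range.

## Robot

A 7-joint arm with a two-finger parallel gripper is mounted at the origin on a cart in front of the work surface, level with it; the furniture and walls round the work are solid. World frame = base frame: x ahead of the robot, y to its left, z up, the work surface at z = 0. Lengths are in m, angles in rad, forces in N, time in s.
With the tool pointing down it reaches from about 0.4 to 0.875 m from the base axis. Payload 4.4 kg.
Tool frame: the origin (TCP) lies between the finger pads; the fingertips stand ctrl.tips_ahead ahead of it and the grasp point (between the pads) lies 8 mm behind it (ctrl.tips_ahead is the distance from the TCP to the fingertips, in m); z points along the fingers, y is the line along which they close (so a half turn about z gives the same grasp; the last joint's range is limited). The gripper opens to 85 mm and grips with 20 to 120 N. Pads are 22 mm wide; open, the fingers measure 114 mm over their backs; the gripper's body (76 mm by 85 mm) begins 54 mm behind the grasp point. The pads swing forward as they close: fully open they stand 13 mm farther back than shut.
Start: joints at [1.217, 0.628, 0.038, 1.517, -0.027, 0.996, -0.02], TCP at [0.185, -0.623, 0.242] pointing down, gripper open.
Joint ranges: [-3.06, 3.06], [-0.37, 2.12], [-1.25, 1.32], [0.18, 2.47], [-1.1, 4.24], [0.23, 1.98], [-2.94, 2.94]. Speed limits (rad/s): [2.57, 2.57, 3.14, 3.14, 3.14, 3.14, 3.14].

## Interface

Orientations are given as a unit quaternion [w, x, y, z].
In Python, from bench import ctrl gives the robot as it stands.
- The arm moves only by the tool apply_moves, never from a script. Its argument "motion" is a list of rows, each an object with "translation": the shift along the tool's x, y, z in units of 25 cm (1.0 is 25 cm), a list of three; "spin": the turn about the tool's z in units of 45 degrees (1.0 is 45 degrees); "jaw": the opening, from 0 (shut) to 1 (fully open). A call has 1 to 8 rows; each row shifts and turns the commanded pose from where the row before left it, along the tool's axes as they then stand; what a row does not reach is not made up. A row lasts 1/8 s, in which the tool goes at most 62.5 mm and 10.7 degrees, less where a joint would pass 70% of its speed; a pose out of reach is approached as far as the arm can. A call with a number of a shift or a turn outside -1 to 1 is refused whole. A call with a gripper value outside its range is refused whole. The fingers move at their own pace and stop on an object; "grip_force" is the grip in N (left out, the last holds). Time passes only in rows, so rows that do not move let the fingers close. It gives the time, the measured TCP pose, the force, the opening and the grip force at its end, in the units of the state.
- ctrl.state(): the state, without advancing time (a new reading comes with each control period).
- ctrl.camera(name): name is "side" or "top"; returns a dict with "img" (384x512x3 uint8, blue, green, red), "intrinsics" (3x3 intrinsics, pixels), "view" (4x4, takes a point from world to camera coordinates). Camera axes: x right, y up, looking along -z (the intrinsics and any distortion apply to the point x, -y, -z); pixel columns grow to the right and rows downward; lengths in m; the calibration is good to about 2 mm. A picture is of the moment at which its call begins. There is no depth.
- ctrl.close_job(): hands the job in; it is judged then, once.
Trained networks look in the newest picture that a camera, given by its name, has taken for a name from the list of things; names that differ only in an ending like _2 or _b are one class to them, and where a whole thing is asked for, a point or a joint stands for the part that bears it (a point fixed in the world has none). Each returns a list of dicts, best first, with "p" (0 to 1); they miss things now and then, are a little off and sometimes report something else, mostly with a low value. They report only what shows in the picture. A call takes as long as a camera call.
- ctrl.look_for(thing, camera): "xyz" ([x, y, z] in m, in world coordinates, good to about 4 mm: the middle of the surface that is visible of it).
The state is a dict: "time": time; "joint_positions": joint angles; "joint_vel": joint speeds; "effort": joint torques, N m; "tcp_pos": TCP position; "ee_rot": TCP orientation; "contact_force": force on the tool from outside, world axes, zero at the start; "ft_torque": the same for the moment, N m; "width": finger opening in m; "gripper_force": force on a finger pad.
Only numpy, scipy, OpenCV 4.12 (cv2) and the standard library are available. Lean on these libraries where they do the work, as an engineer would, in place of code of your own. Each camera call takes 0.05 s, during which the arm holds its last target. There are 200 camera calls.

## Working session

There is one attempt and no reset: what is moved stays moved. The work goes in short steps, Python scripts to look and compute and a tool call to move; the robot and the scene stay as the last step left them, time stands still between calls to the robot, and variables do not carry over. Pictures are saved under pics/ and viewed, at most 10 in all, crops included, and the job is handed in when it is done.

Besides the shell and the picture viewer there is one more tool, called as a command line: name --argument value ..., lists and objects as JSON in quotes. apply_moves: Moves the arm, as the interface text tells. Its arguments: {"type":"object","properties":{"motion":{"type":"array"},"grip_force":{"type":"number"}},"required":["motion"]}

```bash
mkdir -p pics; ls; python3 - <<'E'
from bench import ctrl
import cv2,numpy as np
s=ctrl.state();print({k:(np.round(v,4).tolist() if not isinstance(v,float) else v) for k,v in s.items()},ctrl.tips_ahead)
ims=[]
for c in("side","top"):
    d=ctrl.camera(c);cv2.imwrite(f"pics/{c}0.png",d["img"])
    print(c,d["intrinsics"],np.round(d["view"],4).tolist())
    for t in("tray","slot","catch","hinge_line","door","flask","beaker","dropper"):
        try:print(t,[(np.round(r["xyz"],3).tolist(),round(r["p"],2)) for r in ctrl.look_for(t,c)[:2]])
        except Exception as e:print(t,e)
E
```

```text
pics
{'time': 0.0, 'joint_positions': [1.2172, 0.6293, 0.0385, 1.5184, -0.027, 0.9963, -0.02], 'joint_vel': [-0.0006, -0.0005, 0.0, -0.0004, -0.0003, -0.0012, -0.0005], 'effort': [-0.0002, -56.3394, 1.2263, -19.344, 0.011, 0.0106, 0.0], 'tcp_pos': [0.1843, -0.6227, 0.2414], 'ee_rot': [-0.0009, 0.9897, 0.1434, -0.0002], 'contact_force': [0.2052, -0.0329, -0.3964], 'ft_torque': [0.0384, 0.0383, 0.0093], 'gripper_force': 0.0, 'width': 0.0851320797761991} 0.011
side [[452.04727344   0.         256.76198849]
 [  0.         452.04727344 191.11081941]
 [  0.           0.           1.        ]] [[-0.8143, -0.5805, 0.0014, 0.4899], [0.1986, -0.2762, 0.9404, -0.1461], [-0.5455, 0.766, 0.3402, -1.2719], [0.0, 0.0, 0.0, 1.0]]
tray [([0.61, 0.141, 0.001], 0.62)]
slot [([0.609, 0.135, 0.007], 0.85)]
catch [([0.604, 0.141, 0.002], 0.82)]
hinge_line [([0.607, 0.144, 0.003], 0.69)]
door [([0.598, 0.126, 0.108], 0.6)]
flask [([0.381, -0.182, 0.045], 0.9), ([0.608, 0.139, 0.004], 0.27)]
beaker [([0.516, -0.198, 0.038], 0.73)]
dropper [([0.418, 0.386, 0.036], 0.5)]
top [[369.64746171   0.         253.11317294]
 [  0.         369.64746171 191.41169262]
 [  0.           0.           1.        ]] [[-0.0138, -0.9953, -0.0962, 0.1231], [0.9853, -0.0299, 0.168, -0.5223], [-0.17, -0.0925, 0.9811, -0.9443], [0.0, 0.0, 0.0, 1.0]]
tray [([0.606, 0.021, 0.005], 0.9), ([0.594, 0.096, 0.144], 0.48)]
slot [([0.602, 0.025, 0.002], 0.68)]
catch [([0.61, 0.026, 0.005], 0.73)]
hinge_line [([0.608, 0.026, 0.0], 0.97)]
door []
flask [([0.387, -0.196, 0.043], 0.6)]
beaker [([0.526, -0.225, 0.035], 0.88)]
dropper [([0.42, 0.365, 0.049], 0.44)]
```

View pics/side0.png

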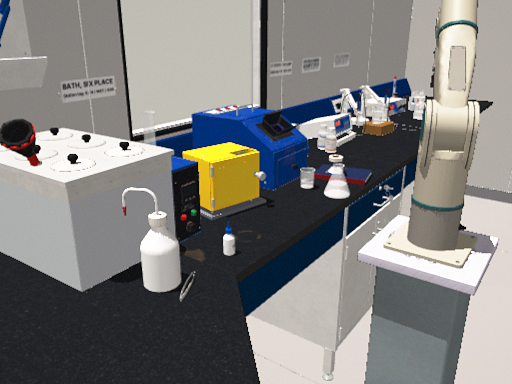

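View pics/top0.png

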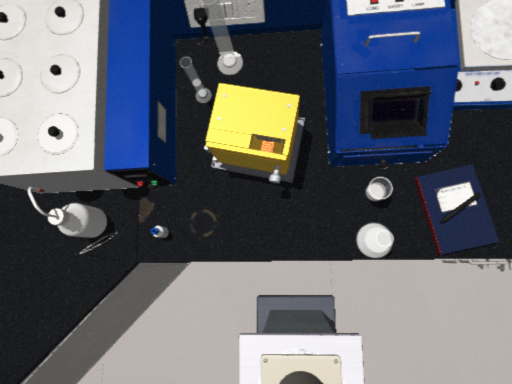

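The pictures show the yellow cupboard at about (253,130) in the top view, with the orange plate near (267,145) and the knob near (275,178). The flask and beaker stand to its right at (375,240) and (379,188), the dropper at (160,232) to the left. I'll enlarge the cupboard next.

```bash
python3 - <<'E'
import cv2
a=cv2.imread("pics/top0.png")[80:190,200:312];cv2.imwrite("pics/tc.png",cv2.resize(a,None,fx=5,fy=5,interpolation=cv2.INTER_CUBIC))
a=cv2.imread("pics/side0.png")[135:220,175:275];cv2.imwrite("pics/sc.png",cv2.resize(a,None,fx=6,fy=6,interpolation=cv2.INTER_CUBIC))
E
```

```text
(no output)
```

View pics/tc.png

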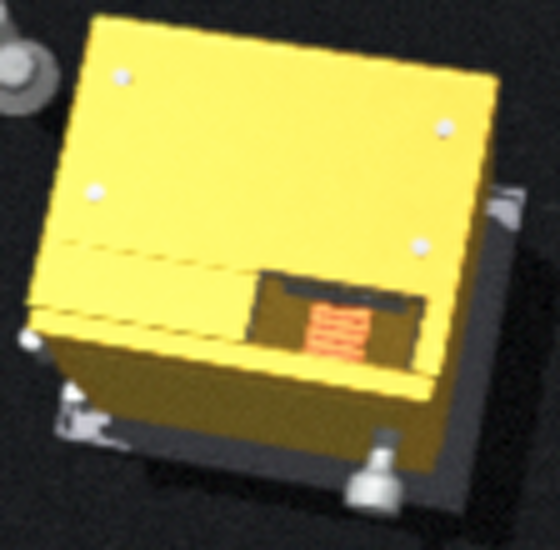

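View pics/sc.png

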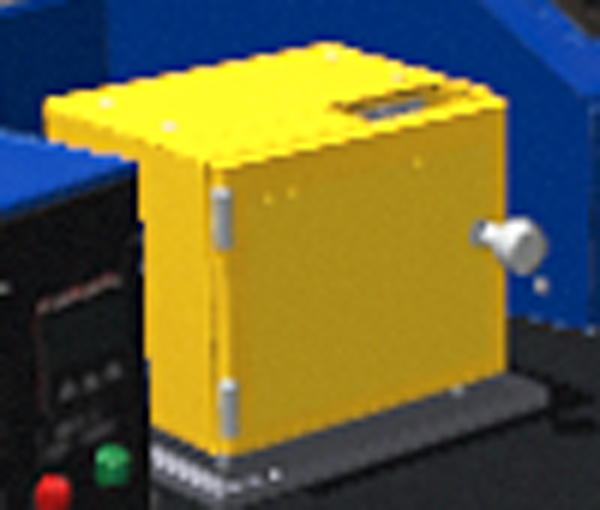

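Crops: slot corners at (252,134), (285,139), (249,148), (282,153.5) in the top image; cupboard top corners clear in both. Fit the pose and height.

```bash
cat > h.py <<'E'
import numpy as np
from bench import ctrl
def proj(d,P):
    P=np.atleast_2d(P);c=(d["view"]@np.c_[P,np.ones(len(P))].T)[:3]
    q=d["intrinsics"]@np.array([c[0],-c[1],-c[2]]);return (q[:2]/q[2]).T
E
python3 - <<'E'
from h import *
from scipy.optimize import least_squares
T=ctrl.camera("top");S=ctrl.camera("side")
tp=[((95,15),(150,100)),((497,75),(150,-100)),((430,400),(-12,-98)),((30,333),(-12,98)),((262,270),(34,-9)),((425,297),(34,-85)),((247,342),(0,-9)),((410,370),(0,-85))]
sp=[((45,98),(150,100)),((325,42),(150,-100)),((505,100),(-12,-98)),((215,172),(-12,98))]
f=lambda p,k,o:(np.array([a for a,_ in p])+.5)/k-.5+o
pt=f(tp,5,(200,80));ps=f(sp,6,(175,135))
def W(x,pts):
    c,s=np.cos(x[2]),np.sin(x[2]);a=np.array([b for _,b in pts])/1e3
    return np.c_[x[0]+c*a[:,0]-s*a[:,1],x[1]+s*a[:,0]+c*a[:,1],np.full(len(a),x[3])]
def r(x,both=True):
    e=(proj(T,W(x,tp))-pt).ravel()
    return np.r_[e,(proj(S,W(x,sp))-ps).ravel()] if both else e
for b in(True,False):
    o=least_squares(lambda x:r(x,b),[.6,.03,0.1,.185],loss='soft_l1');print(o.x,np.round(r(o.x),1).reshape(-1,2).tolist())
    for n,q in dict(slot=(17,-47),plate=(17,-47),hinge=(0,98)).items():print(n,W(o.x,[(0,q)]).round(4))
E
```

```text
[ 0.60936294  0.11491382 -0.21421885  0.18226476] [[0.1, 0.2], [-0.1, 0.1], [-0.0, -0.7], [-0.3, -1.0], [0.4, 0.6], [-0.9, 0.4], [0.6, -0.2], [-0.5, -0.5], [-0.2, 1.0], [0.3, 0.7], [0.4, -0.3], [1.5, -1.3]]
slot [[0.616  0.0654 0.1823]]
plate [[0.616  0.0654 0.1823]]
hinge [[0.6302 0.2107 0.1823]]
[ 0.60707683  0.11418494 -0.21129171  0.18757073] [[-0.2, 0.1], [0.1, -0.1], [0.3, -0.4], [-0.5, -0.6], [0.5, 0.8], [-0.6, 0.5], [0.6, 0.1], [-0.2, -0.3], [0.3, -0.5], [0.7, -0.7], [1.0, -1.8], [2.3, -2.9]]
slot [[0.6138 0.0647 0.1876]]
plate [[0.6138 0.0647 0.1876]]
hinge [[0.6276 0.21   0.1876]]
```

apply_moves --motion '[{"translation":[0,0,-0.12],"spin":0,"jaw":0},{"translation":[0.14,-0.16,0],"spin":0,"jaw":0},{"translation":[0.14,-0.16,0],"spin":0,"jaw":0},{"translation":[0.14,-0.16,0],"spin":0,"jaw":0},{"translation":[0.14,-0.16,0],"spin":0,"jaw":0},{"translation":[0.14,-0.16,0],"spin":0,"jaw":0},{"translation":[0.14,-0.16,0],"spin":0,"jaw":0},{"translation":[0.14,-0.16,0],"spin":0,"jaw":0}]' --grip_force 20

```text
time: 2.0
tcp_pos: [0.3407, -0.2838, 0.2727]
ee_rot: [0.0, 0.99, 0.143, 0.0]
contact_force: [1.1, -0.6, -0.2]
width: -0.0003
gripper_force: 0.0
```

apply_moves --motion '[{"translation":[0.14,-0.16,0],"spin":0,"jaw":0},{"translation":[0.14,-0.16,0],"spin":0,"jaw":0},{"translation":[0.14,-0.16,0],"spin":0,"jaw":0},{"translation":[0.14,-0.16,0],"spin":0,"jaw":0},{"translation":[0,0,0],"spin":0.22,"jaw":0},{"translation":[0,0,0],"spin":0.22,"jaw":0},{"translation":[0,0,0],"spin":0.2,"jaw":0},{"translation":[0,0,0],"spin":0,"jaw":0}]'

```text
time: 3.0
tcp_pos: [0.4289, -0.092, 0.2725]
ee_rot: [0.0, 0.994, -0.106, 0.0]
contact_force: [-0.3, -0.2, -0.1]
width: -0.0002
gripper_force: 0.0
```

apply_moves --motion '[{"translation":[0.12,-0.154,0],"spin":0,"jaw":0},{"translation":[0.12,-0.154,0],"spin":0,"jaw":0},{"translation":[0.12,-0.154,0],"spin":0,"jaw":0},{"translation":[0.12,-0.154,0],"spin":0,"jaw":0},{"translation":[0.115,-0.154,0],"spin":0,"jaw":0},{"translation":[0,0,0.12],"spin":0,"jaw":0},{"translation":[0,0,0.04],"spin":0,"jaw":0},{"translation":[0,0,0],"spin":0,"jaw":0}]'

```text
time: 4.0
tcp_pos: [0.6145, 0.0634, 0.2318]
ee_rot: [0.0, 0.994, -0.107, -0.001]
contact_force: [0.3, 0.7, 0.5]
width: 0.0003
gripper_force: 0.0
```

```bash
python3 - <<'E'
from h import *
import cv2
T=ctrl.camera("top");S=ctrl.camera("side")
a=cv2.resize(T["img"][80:200,190:320],None,fx=4,fy=4,interpolation=cv2.INTER_CUBIC)
b=cv2.resize(S["img"][100:220,175:275],None,fx=4,fy=4,interpolation=cv2.INTER_CUBIC)[:480]
cv2.imwrite("pics/a1.png",np.hstack([a,b[:,:280]]))
s=ctrl.state();print(s["tcp_pos"],s["contact_force"],s["ee_rot"])
E
```

```text
[0.61549428 0.06357712 0.23331293] [ 0.18152945 -0.3826684  -0.29409938] [-8.50102736e-05  9.94213275e-01 -1.07422163e-01  6.60271515e-04]
```

View pics/a1.png

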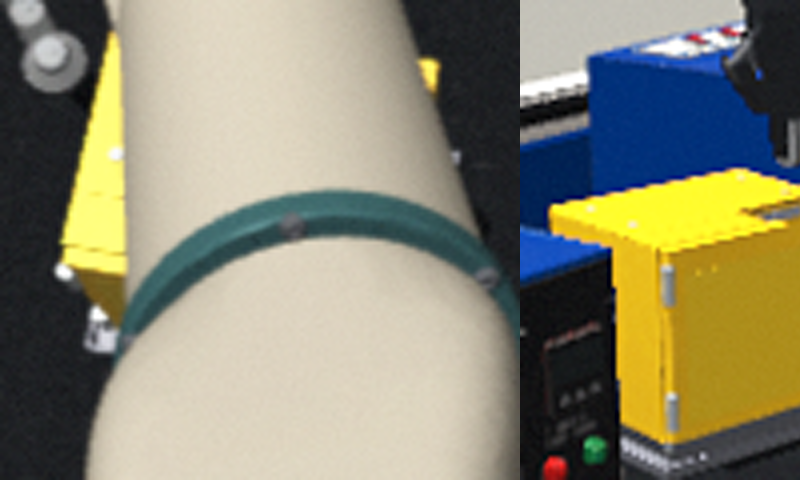

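apply_moves --motion '[{"translation":[0,0,0.06],"spin":0,"jaw":0},{"translation":[0,0,0.04],"spin":0,"jaw":0},{"translation":[0,0,0.016],"spin":0,"jaw":0},{"translation":[0,0,0],"spin":0,"jaw":0}]'

```text
time: 4.6
tcp_pos: [0.615, 0.0642, 0.2029]
ee_rot: [0.0, 0.994, -0.107, -0.0]
contact_force: [-0.2, 0.3, 0.0]
width: 0.0001
gripper_force: 0.0
```

```bash
cat >st.py <<'E'
from h import *
s=ctrl.state();print(s["time"],np.round(s["tcp_pos"],4),"tip",round(s["tcp_pos"][2]-.011,4),np.round(s["contact_force"],2),np.round(s["ee_rot"],4))
E
python3 st.py
```

```text
4.6 [0.615  0.0642 0.2029] tip 0.1919 [-0.22  0.26  0.01] [ 1.000e-04  9.942e-01 -1.072e-01 -4.000e-04]
```

apply_moves --motion '[{"translation":[0,0,0.004],"spin":0,"jaw":0},{"translation":[0,0,0.004],"spin":0,"jaw":0},{"translation":[0,0,0.004],"spin":0,"jaw":0}]'

```text
time: 4.97
tcp_pos: [0.6153, 0.0643, 0.2005]
ee_rot: [-0.0, 0.994, -0.107, 0.0]
contact_force: [0.3, -1.3, -0.2]
width: 0.0001
gripper_force: 0.0
```

apply_moves --motion '[{"translation":[0,0,0.004],"spin":0,"jaw":0},{"translation":[0,0,0.004],"spin":0,"jaw":0},{"translation":[0,0,0.004],"spin":0,"jaw":0}]'

```text
time: 5.35
tcp_pos: [0.6152, 0.0642, 0.1972]
ee_rot: [0.0, 0.994, -0.107, -0.0]
contact_force: [-0.5, 0.3, -0.2]
width: -0.0001
gripper_force: 0.0
```

apply_moves --motion '[{"translation":[0,0,0.004],"spin":0,"jaw":0},{"translation":[0,0,0.004],"spin":0,"jaw":0}]'

```text
time: 5.6
tcp_pos: [0.6152, 0.0643, 0.1953]
ee_rot: [-0.0, 0.994, -0.107, 0.0]
contact_force: [0.1, 0.2, 0.1]
width: 0.0004
gripper_force: 0.0
```

apply_moves --motion '[{"translation":[0,0,0.004],"spin":0,"jaw":0},{"translation":[0,0,0.004],"spin":0,"jaw":0},{"translation":[0,0,0.004],"spin":0,"jaw":0}]'

```text
time: 5.98
tcp_pos: [0.6152, 0.0642, 0.1923]
ee_rot: [-0.0, 0.994, -0.107, 0.0]
contact_force: [0.5, -0.2, 0.4]
width: -0.0002
gripper_force: 0.0
```

apply_moves --motion '[{"translation":[0,0,0.004],"spin":0,"jaw":0},{"translation":[0,0,0.004],"spin":0,"jaw":0},{"translation":[0,0,0.004],"spin":0,"jaw":0}]'

```text
time: 6.35
tcp_pos: [0.6152, 0.0642, 0.1892]
ee_rot: [0.0, 0.994, -0.107, -0.0]
contact_force: [-0.6, -0.2, 0.4]
width: -0.0002
gripper_force: 0.0
```

apply_moves --motion '[{"translation":[0,0,0.004],"spin":0,"jaw":0},{"translation":[0,0,0.004],"spin":0,"jaw":0},{"translation":[0,0,0.004],"spin":0,"jaw":0},{"translation":[0,0,0.004],"spin":0,"jaw":0}]'

```text
time: 6.85
tcp_pos: [0.6152, 0.0643, 0.1853]
ee_rot: [-0.0, 0.994, -0.107, 0.0]
contact_force: [0.1, 0.1, 0.7]
width: -0.0002
gripper_force: 0.0
```

apply_moves --motion '[{"translation":[0,0,0.004],"spin":0,"jaw":0},{"translation":[0,0,0.004],"spin":0,"jaw":0},{"translation":[0,0,0.004],"spin":0,"jaw":0}]'

```text
time: 7.22
tcp_pos: [0.6152, 0.0643, 0.1823]
ee_rot: [-0.0, 0.994, -0.107, 0.0]
contact_force: [-0.8, 0.9, -0.2]
width: 0.0003
gripper_force: 0.0
```

apply_moves --motion '[{"translation":[0,0,0.004],"spin":0,"jaw":0},{"translation":[0,0,0.004],"spin":0,"jaw":0},{"translation":[0,0,0.004],"spin":0,"jaw":0}]'

```text
time: 7.6
tcp_pos: [0.6152, 0.0643, 0.1793]
ee_rot: [-0.0, 0.994, -0.107, 0.0]
contact_force: [-0.5, -0.0, -0.3]
width: 0.0
gripper_force: 0.0
```

apply_moves --motion '[{"translation":[0,0,0.004],"spin":0,"jaw":0},{"translation":[0,0,0.004],"spin":0,"jaw":0}]'

```text
time: 7.85
tcp_pos: [0.6152, 0.0643, 0.1773]
ee_rot: [0.0, 0.994, -0.107, 0.0]
contact_force: [0.6, 0.2, -0.1]
width: -0.0005
gripper_force: 0.0
```

Tip at 0.166; nothing yet.

apply_moves --motion '[{"translation":[0,0,0.004],"spin":0,"jaw":0},{"translation":[0,0,0.004],"spin":0,"jaw":0}]'

```text
time: 8.1
tcp_pos: [0.6153, 0.0642, 0.1755]
ee_rot: [-0.0, 0.994, -0.107, 0.0]
contact_force: [-0.3, -0.5, 2.6]
width: -0.0003
gripper_force: 1.4
```

apply_moves --motion '[{"translation":[0,0,0.004],"spin":0,"jaw":0},{"translation":[0,0,0.004],"spin":0,"jaw":0}]'

```text
time: 8.35
tcp_pos: [0.6155, 0.0643, 0.1737]
ee_rot: [-0.0, 0.994, -0.107, 0.0]
contact_force: [0.5, 0.0, 4.3]
width: -0.0
gripper_force: 2.0
```

apply_moves --motion '[{"translation":[0,0,0.004],"spin":0,"jaw":0},{"translation":[0,0,0.004],"spin":0,"jaw":0},{"translation":[0,0,0.004],"spin":0,"jaw":0},{"translation":[0,0,0],"spin":0,"jaw":0}]'

```text
time: 8.85
tcp_pos: [0.6156, 0.0642, 0.1707]
ee_rot: [-0.0, 0.994, -0.107, 0.0]
contact_force: [-0.3, -0.5, 6.0]
width: 0.0001
gripper_force: 3.0
```

apply_moves --motion '[{"translation":[0,0,0.004],"spin":0,"jaw":0},{"translation":[0,0,0.004],"spin":0,"jaw":0},{"translation":[0,0,0],"spin":0,"jaw":0}]'

```text
time: 9.22
tcp_pos: [0.6156, 0.0642, 0.1689]
ee_rot: [-0.0, 0.994, -0.107, 0.001]
contact_force: [-2.1, -1.5, 7.9]
width: 0.0001
gripper_force: 3.7
```

apply_moves --motion '[{"translation":[0,0,0.003],"spin":0,"jaw":0},{"translation":[0,0,0],"spin":0,"jaw":0}]'

```text
time: 9.48
tcp_pos: [0.6156, 0.0642, 0.1683]
ee_rot: [-0.0, 0.994, -0.107, 0.001]
contact_force: [-2.0, -1.5, 7.4]
width: -0.0
gripper_force: 3.9
```

```bash
python3 st.py; python3 - <<'E'
# arc about hinge (0.629,0.2105) from TCP: translation rows in tool axes and spin
import numpy as np
h=np.array([.629,.2105]);p=np.array([.6156,.0642]);y=-.2145
print((p-h),np.hypot(*(p-h)))
E
```

```text
9.475 [0.6156 0.0642 0.1683] tip 0.1573 [-1.96 -1.51  7.38] [-1.000e-04  9.942e-01 -1.073e-01  6.000e-04]
[-0.0134 -0.1463] 0.14691238885812183
```

apply_moves --motion '[{"translation":[-0.01,0,0],"spin":0,"jaw":0},{"translation":[-0.01,0,0],"spin":0,"jaw":0},{"translation":[0,0,0],"spin":0,"jaw":0}]'

```text
time: 9.85
tcp_pos: [0.6112, 0.0649, 0.1685]
ee_rot: [0.0, 0.994, -0.107, 0.001]
contact_force: [-0.4, -1.4, 7.5]
width: -0.0002
gripper_force: 3.8
```

apply_moves --motion '[{"translation":[-0.01,0,0],"spin":0,"jaw":0},{"translation":[0,0,0],"spin":0,"jaw":0}]'

```text
time: 10.1
tcp_pos: [0.6088, 0.0653, 0.1685]
ee_rot: [0.0, 0.994, -0.107, 0.001]
contact_force: [-1.0, -1.1, 7.1]
width: 0.0002
gripper_force: 3.8
```

apply_moves --motion '[{"translation":[-0.015,0.001,0.002],"spin":0.03,"jaw":0},{"translation":[-0.015,0.001,0],"spin":0.03,"jaw":0},{"translation":[-0.015,0.001,0],"spin":0.03,"jaw":0}]'

```text
time: 10.48
tcp_pos: [0.5981, 0.0673, 0.1681]
ee_rot: [-0.0, 0.99, -0.143, 0.002]
contact_force: [1.1, -0.8, 7.7]
width: -0.0003
gripper_force: 3.9
```

```bash
python3 - <<'E'
from h import *
import cv2
S=ctrl.camera("side")
b=cv2.resize(S["img"][110:220,175:295],None,fx=5,fy=5,interpolation=cv2.INTER_CUBIC)
cv2.imwrite("pics/a2.png",b)
E
python3 st.py
```

```text
10.525 [0.5974 0.0675 0.168 ] tip 0.157 [ 0.11 -0.07  8.46] [-1.000e-04  9.897e-01 -1.432e-01  1.100e-03]
```

View pics/a2.png

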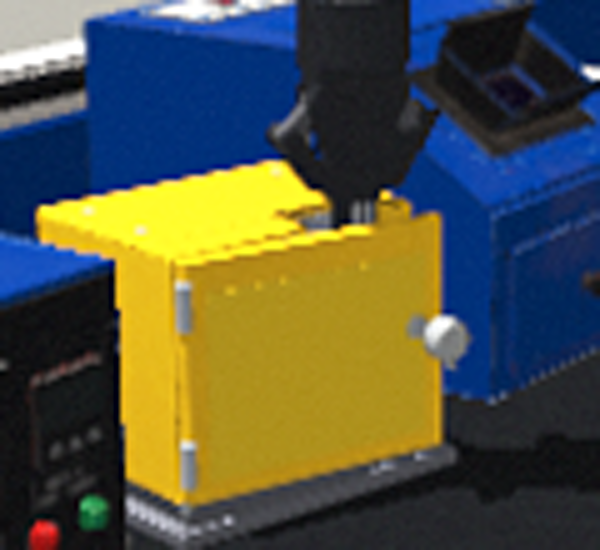

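The door has come away from the cupboard (gap at the right near (420,215)) with the hook held down. I'll keep following the arc.

apply_moves --motion '[{"translation":[-0.015,0.001,0],"spin":0.033,"jaw":0},{"translation":[-0.015,0.001,0],"spin":0.033,"jaw":0},{"translation":[-0.015,0.001,0],"spin":0.033,"jaw":0},{"translation":[-0.015,0.001,0],"spin":0.033,"jaw":0}]'

```text
time: 11.02
tcp_pos: [0.5835, 0.0715, 0.1681]
ee_rot: [-0.0, 0.981, -0.194, 0.002]
contact_force: [0.7, -0.7, 8.4]
width: -0.0001
gripper_force: 3.9
```

apply_moves --motion '[{"translation":[-0.015,0.001,0],"spin":0.033,"jaw":0},{"translation":[-0.015,0.001,0],"spin":0.033,"jaw":0},{"translation":[-0.015,0.001,0],"spin":0.033,"jaw":0},{"translation":[-0.015,0.001,0],"spin":0.033,"jaw":0}]'

```text
time: 11.52
tcp_pos: [0.5694, 0.077, 0.168]
ee_rot: [-0.001, 0.97, -0.244, 0.001]
contact_force: [0.1, -0.7, 7.8]
width: -0.0001
gripper_force: 3.9
```

apply_moves --motion '[{"translation":[-0.023,0.002,0],"spin":0.051,"jaw":0},{"translation":[-0.023,0.002,0],"spin":0.051,"jaw":0},{"translation":[-0.023,0.002,0],"spin":0.051,"jaw":0},{"translation":[-0.023,0.002,0],"spin":0.051,"jaw":0},{"translation":[-0.023,0.002,0],"spin":0.051,"jaw":0},{"translation":[-0.023,0.002,0],"spin":0.051,"jaw":0}]'

```text
time: 12.28
tcp_pos: [0.54, 0.0948, 0.1682]
ee_rot: [-0.002, 0.933, -0.359, 0.002]
contact_force: [1.6, 2.1, 6.4]
width: 0.0001
gripper_force: 3.9
```

```bash
python3 - <<'E'
from h import *
import cv2
S=ctrl.camera("side")
b=cv2.resize(S["img"][110:230,175:295],None,fx=5,fy=5,interpolation=cv2.INTER_CUBIC)
cv2.imwrite("pics/a3.png",b)
E
python3 st.py
```

```text
12.325 [0.5392 0.0955 0.1681] tip 0.1571 [0.11 2.43 7.6 ] [-0.0017  0.9333 -0.3592  0.0015]
```

View pics/a3.png

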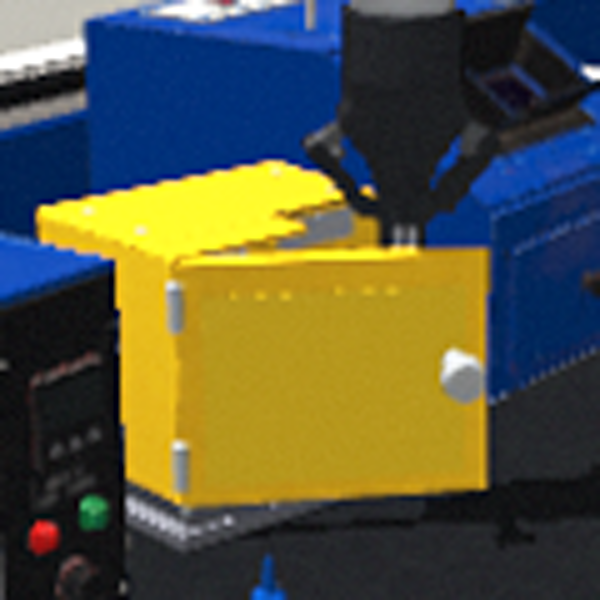

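The door now stands about 0.5 rad open and follows the finger, so I'll carry on along the arc.

apply_moves --motion '[{"translation":[-0.023,0.002,0],"spin":0.051,"jaw":0},{"translation":[-0.023,0.002,0],"spin":0.051,"jaw":0},{"translation":[-0.023,0.002,0],"spin":0.051,"jaw":0},{"translation":[-0.023,0.002,0],"spin":0.051,"jaw":0},{"translation":[-0.023,0.002,0],"spin":0.051,"jaw":0},{"translation":[-0.023,0.002,0],"spin":0.051,"jaw":0},{"translation":[-0.023,0.002,0],"spin":0.051,"jaw":0},{"translation":[-0.023,0.002,0],"spin":0.051,"jaw":0}]'

```text
time: 13.32
tcp_pos: [0.509, 0.1278, 0.1685]
ee_rot: [-0.003, 0.864, -0.503, 0.003]
contact_force: [4.2, 2.1, 6.8]
width: -0.0001
gripper_force: 3.8
```

apply_moves --motion '[{"translation":[-0.023,0.002,0],"spin":0.051,"jaw":0},{"translation":[-0.023,0.002,0],"spin":0.051,"jaw":0},{"translation":[-0.023,0.002,0],"spin":0.051,"jaw":0},{"translation":[-0.023,0.002,0],"spin":0.051,"jaw":0}]'

```text
time: 13.82
tcp_pos: [0.4976, 0.1474, 0.1686]
ee_rot: [-0.004, 0.821, -0.571, 0.003]
contact_force: [5.3, 2.2, 6.6]
width: 0.0002
gripper_force: 3.7
```

apply_moves --motion '[{"translation":[-0.02,-0.005,0],"spin":0.051,"jaw":0},{"translation":[-0.023,-0.002,0],"spin":0.051,"jaw":0},{"translation":[-0.023,0,0],"spin":0.051,"jaw":0}]'

```text
time: 14.2
tcp_pos: [0.4916, 0.1627, 0.168]
ee_rot: [-0.001, 0.785, -0.619, 0.001]
contact_force: [-0.4, 0.3, 7.7]
width: -0.0003
gripper_force: 4.0
```

apply_moves --motion '[{"translation":[-0.023,0,0],"spin":0.051,"jaw":0},{"translation":[-0.023,0,0],"spin":0.051,"jaw":0},{"translation":[-0.023,0,0],"spin":0.051,"jaw":0}]'

```text
time: 14.58
tcp_pos: [0.4871, 0.1793, 0.1677]
ee_rot: [-0.001, 0.747, -0.665, 0.0]
contact_force: [-1.5, -0.5, 8.2]
width: -0.0002
gripper_force: 4.1
```

apply_moves --motion '[{"translation":[0,0,0],"spin":0,"jaw":0},{"translation":[0,0,-0.02],"spin":0,"jaw":0},{"translation":[0,0,-0.03],"spin":0,"jaw":0},{"translation":[0,0,-0.06],"spin":0,"jaw":0},{"translation":[0,0,-0.1],"spin":0,"jaw":0},{"translation":[0,0,-0.15],"spin":0,"jaw":0},{"translation":[0,0,-0.1],"spin":0,"jaw":0},{"translation":[0,0,0],"spin":0,"jaw":0}]'

```text
time: 15.58
tcp_pos: [0.4874, 0.1794, 0.2832]
ee_rot: [-0.001, 0.747, -0.665, 0.001]
contact_force: [-0.1, 1.0, -0.3]
width: 0.0001
gripper_force: 0.0
```

```bash
python3 - <<'E'
from h import *
import cv2
S=ctrl.camera("side")
b=cv2.resize(S["img"][110:270,165:325],None,fx=3.75,fy=3.75,interpolation=cv2.INTER_CUBIC)
cv2.imwrite("pics/a4.png",b)
d=-0.213
h=np.array([.629,.2105])
for t in (.9,1.05,1.2,1.35):
    a=d-t;u=-np.array([-np.sin(a),np.cos(a)]) # door direction from hinge
    p=h+.196*u; q=proj(S,[*p,.1845])[0];print(t,p.round(3),((q-[165,110])*3.75).round(0))
E
python3 st.py
```

```text
0.9 [0.453 0.124] [405. 201.]
1.05 [0.442 0.151] [398. 211.]
1.2 [0.435 0.18 ] [385. 221.]
1.35 [0.433 0.209] [366. 231.]
15.625 [0.4865 0.1794 0.282 ] tip 0.271 [ 0.06  0.32 -0.33] [-1.000e-04  7.472e-01 -6.646e-01  1.000e-04]
```

View pics/a4.png

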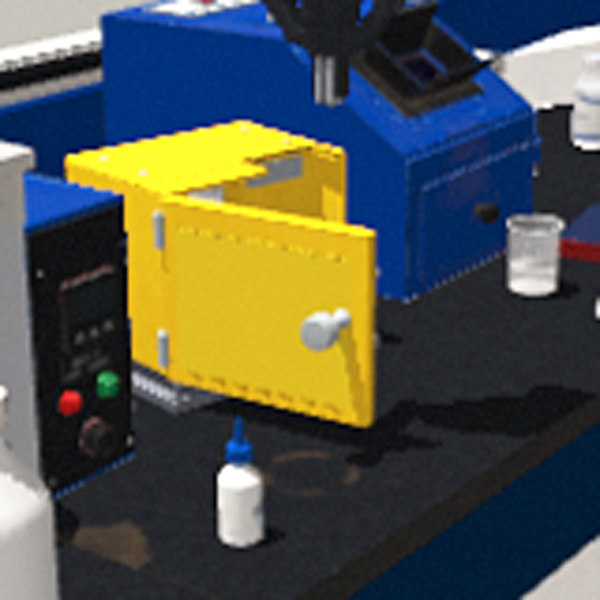

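The door's free top corner is at about (375,229), which puts it roughly 1.25 rad open. The gripper is clear and the dropper and beaker are standing, so I'm handing in.

```bash
python3 -c "
from bench import ctrl
print(ctrl.close_job())"
```

```text
the job is handed in; nothing more can be done
None
```

The hook was pressed down, the door drawn past its catch and swung open to about 1.25 rad (72°, estimated from the camera image), and the arm lifted clear; the job is handed in at about 16 s, with no verdict shown and contact forces reading under 10 N throughout.

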